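Push the weight case home into its parking bay

TASK

Line up the dark blue weight case with the lane between the two low aluminium guide rails and push it along the lane until its leading end rests squarely against both rubber bumpers of the stop bar at the far end, then take the hand away. The rails have just been glued down and the glue has not set, so neither the case nor the robot may touch them. Nudge and push the case gently with the fingertips or the outside of the fingers only; do not grip, lift or tip it, and leave the tape roll, the vial and the marker where they are.

Things in the scene. Friction and masses are not known exactly. Their poses are not given: they have to be found in the camera images.
- weight_case: Loose closed calibration-weight case, dark blue box 66 wide (its x), 130 long (its y), 48 high, about 0.4 kg, lid fixed shut; a small pale catch stands 4 mm out of its -x side. Origin: centre of the underside. Starts 20 to 60 mm in front of the lane mouth, long axis within 9 degrees of the lane's direction, up to 20 mm off its centre line.
- bay: Fixed aluminium stop bar closing the lane: 126 long (its y), 30 high, two black rubber bumpers on its face. Origin: on the worktop, on the lane's centre line, in the plane of the bumper faces. +x: the push direction (about to the robot's right), so the lane lies at negative x; +y points away from the robot. Case home: its centre at x = -65, y = 0 mm here. Place and angle vary.
- rail_near: Fixed aluminium angle, guide rail on the robot's side: 185 long (its x), upright leg 22 high, 3 thick, foot flange 19 wide turned outward. Origin: on the worktop, in the plane of the inner face, half-way along; at x = -97.5, y = -45 mm in the bay's frame. Rails run from x = -190 (mouth) to -5 mm, 90 mm apart inside: 12 mm spare on each side of the centred case.
- rail_far: The other guide rail, same size and mirrored, on the side away from the robot, at x = -97.5, y = +45 mm in the bay's frame. Not to be touched.
- tape_roll: Loose roll of beige tape lying flat, 68 across, 19 high, beyond the far rail; origin at the centre of its underside. Leave it.
- vial: Loose small glass vial with white cap, 30 across, 56 high, beyond the far rail; origin at the centre of its underside. Leave it.
- marker_blue: Loose blue marker pen, 119 x 14 x 12, lying beyond the case's start on the side away from the robot; origin at the centre of its underside, its x along the pen. Leave it.

How it is judged:
By the outcome, as a careful person would: the job done as asked, in the order asked, and still so for the second after the job is handed in, with the robot touching nothing.
It also fails if it takes over 66 s, if anything falls off the work surface, if the arm or the gripper's body presses on something with over 40 N, if the wrist force passes 120 N, or if a joint passes its speed limit or range.

ROBOT

A 7-joint arm with a two-finger parallel gripper is mounted at the origin on a cart in front of the work surface, level with it; the furniture and walls round the work are solid. World frame = base frame: x ahead of the robot, y to its left, z up, the work surface at z = 0. Lengths are in m, angles in rad, forces in N, time in s.
With the tool pointing down it reaches from about 0.425 to 0.925 m from the base axis. Payload 6.8 kg.
Tool frame: the origin (TCP) lies midway between the tips of the shut fingers; the grasp point (between the pads) lies 19 mm behind it; x points along the fingers, y is the direction in which the jaws open and shut, and the axes are right-handed (so a half turn about x gives the same grasp; the last joint's range is limited). The gripper opens to 85 mm and grips with 20 to 120 N. Pads are 22 mm wide; open, the fingers measure 114 mm over their backs; the gripper's body (76 mm by 85 mm) begins 54 mm behind the grasp point. The pads swing forward as they close: fully open they stand 13 mm farther back than shut.
Start: joints at [1.139, 0.477, 0.022, 1.555, -0.011, 1.109, -0.083], TCP at [0.215, -0.64, 0.231] pointing down, gripper open.
Joint ranges: [-2.96, 2.96], [-0.34, 2.1], [-1.41, 1.46], [0.24, 2.44], [-1.37, 4.51], [0.17, 1.92], [-2.96, 2.96]. Speed limits (rad/s): [2.39, 2.39, 3.14, 3.14, 3.14, 3.14, 3.14].

INTERFACE

Orientations are given as a rotation vector (axis times angle).
In Python, from bench import r, viewer, nets gives the robot as it stands.
- The arm moves only by the shell command python3 -m pendant 'ROWS' [FORCE]. ROWS is JSON, one flat list of numbers, 5 for each row, row after row: the finger opening in mm, from 0 to 85.4, then the shift along the tool's x, y, z in mm, then the turn about the tool's x in rad. A call has 1 to 20 rows; each row shifts and turns the commanded pose from where the row before left it, along the tool's axes as they then stand; what a row does not reach is not made up. A row lasts 1/8 s, in which the tool goes at most 62.5 mm and 10.7 degrees, less where a joint would pass 70% of its speed; a pose out of reach is approached as far as the arm can. A call with a gripper value outside its range is refused whole. The fingers move at their own pace and stop on an object; FORCE is the grip in N (left out, the last holds). Time passes only in rows, so rows that do not move let the fingers close. It gives the time, the measured TCP pose, the force and the opening at its end, in the units of the state.
- r.get_obs(): the state, without advancing time (a new reading comes with each control period).
- viewer.grab_frame(name): name is "scene" or "top" or "wrist"; returns (picture, depth): 400x640x3 uint8, red, green, blue; 400x640 float32, m along the optical axis (not along the pixel's ray), 0 where there is no reading.
- viewer.calibration(name): a dict with "mtx" (3x3 intrinsics, pixels), "world_to_cam" (4x4, takes a point from world to camera coordinates). Camera axes: x right, y up, looking along -z (the intrinsics and any distortion apply to the point x, -y, -z); pixel columns grow to the right and rows downward; lengths in m; the calibration is good to about 2 mm. A picture is of the moment at which its call begins: read the wrist's pose just before it. calibration takes no time and is no camera call; for the wrist camera it gives the pose at the moment of the call.
- r.hand_in(): hands the job in, once; it reports no verdict.
Trained networks look in the newest picture that a camera, given by its name, has taken for a name from the list of things; names that differ only in an ending like _2 or _b are one class to them, and where a whole thing is asked for, a point or a joint stands for the part that bears it (a point fixed in the world has none). Each returns a list of dicts, best first, with "score" (0 to 1); they miss things now and then, are a little off and sometimes report something else, mostly with a low value. They report only what shows in the picture. A call takes as long as a camera call.
- nets.look_for(name, camera): "location" ([x, y, z] in m, in world coordinates, good to about 4 mm: the middle of the surface that is visible of it).
- nets.silhouettes(name, camera): "mask" (400x640 bool, what is visible of it).
The state is a dict: "clock": time; "joints": joint angles; "qvel": joint speeds; "tau": joint torques, N m; "tcp_pos": TCP position; "orientation": TCP orientation; "contact_force": force on the tool from outside, world axes, zero at the start; "moment": the same for the moment, N m; "grip_width": finger opening in m.
Only numpy, scipy, OpenCV 4.12 (cv2) and the standard library are available. Lean on these libraries where they do the work, as an engineer would, in place of code of your own. Each camera call takes 0.05 s, during which the arm holds its last target. There are 200 camera calls.

## Working session

There is one attempt and no reset: what is moved stays moved. The work goes in short steps, Python scripts to look and compute and a shell command to move; the robot and the scene stay as the last step left them, time stands still between calls to the robot, and variables do not carry over. Pictures are saved under pics/ and viewed, about 8 in all and at most 12, crops included, and the job is handed in when it is done.

```bash
mkdir -p pics; ls
cat > h.py <<'E'
import numpy as np, cv2
from bench import r, viewer, nets
from scipy.spatial.transform import Rotation as R
def cloud(cam, d):
    c=viewer.calibration(cam); K=np.array(c["mtx"]); T=np.linalg.inv(np.array(c["world_to_cam"]))
    v,u=np.mgrid[:d.shape[0],:d.shape[1]]
    p=np.stack([(u-K[0,2])/K[0,0]*d,-(v-K[1,2])/K[1,1]*d,-d],-1)
    return p@T[:3,:3].T+T[:3,3]
def save(n,im): cv2.imwrite(f"pics/{n}.png",im[:,:,::-1])
E
python3 - <<'E'
from h import *
o=r.get_obs(); print({k:np.round(v,3) for k,v in o.items()})
print(R.from_rotvec(o["orientation"]).as_matrix().round(3))
for cam in ["top","scene"]:
    im,d=viewer.grab_frame(cam); save(cam+"0",im); np.savez(cam+"0.npz",im=im,d=d)
    print(cam,{k:np.round(v,3).tolist() for k,v in viewer.calibration(cam).items()})
    for n in ["weight_case","bay","rail_near","rail_far","tape_roll","vial","marker_blue"]:
        print(cam,n,[(np.round(x["location"],3).tolist(),round(x["score"],2)) for x in nets.look_for(n,cam)][:3])
E
```

```text
pics
{'clock': np.float64(0.0), 'joints': array([ 1.139,  0.478,  0.022,  1.556, -0.011,  1.109, -0.083]), 'qvel': array([ 0.   ,  0.001, -0.   , -0.   , -0.   , -0.   , -0.001]), 'tau': array([-1.0000e-03, -5.9646e+01,  1.6070e+00, -2.8120e+01,  1.2000e-02,
        9.0000e-03, -0.0000e+00]), 'tcp_pos': array([ 0.215, -0.639,  0.23 ]), 'orientation': array([ 2.047,  0.336, -2.047]), 'contact_force': array([-0.173,  0.67 , -0.164]), 'moment': array([-0.014, -0.016, -0.004]), 'grip_width': np.float64(0.086)}
[[-0.001  0.318 -0.948]
 [ 0.002 -0.948 -0.318]
 [-1.    -0.002  0.   ]]
top {'mtx': [[421.622, 0.0, 311.098], [0.0, 421.622, 204.001], [0.0, 0.0, 1.0]], 'world_to_cam': [[0.022, -1.0, -0.021, 0.149], [0.997, 0.02, 0.075, -0.642], [-0.075, -0.022, 0.997, -0.856], [0.0, 0.0, 0.0, 1.0]]}
top weight_case [([0.541, 0.266, 0.04], 0.81)]
top bay [([0.554, -0.002, 0.004], 0.82), ([0.681, 0.149, 0.052], 0.58)]
top rail_near [([0.493, 0.057, 0.005], 0.62)]
top rail_far [([0.605, 0.054, 0.009], 0.62)]
top tape_roll [([0.684, 0.046, 0.017], 0.7)]
top vial [([0.678, 0.144, 0.05], 0.61)]
top marker_blue [([0.71, 0.292, 0.011], 0.54)]
scene {'mtx': [[366.031, 0.0, 321.013], [0.0, 366.031, 198.128], [0.0, 0.0, 1.0]], 'world_to_cam': [[-0.782, -0.623, 0.022, 0.588], [0.284, -0.325, 0.902, -0.169], [-0.555, 0.712, 0.431, -0.626], [0.0, 0.0, 0.0, 1.0]]}
scene weight_case [([0.522, 0.293, 0.044], 0.77)]
scene bay [([0.52, 0.007, 0.017], 0.77), ([0.704, 0.299, 0.006], 0.65)]
scene rail_near [([0.5, 0.07, 0.002], 0.93)]
scene rail_far [([0.596, 0.067, 0.013], 0.54), ([0.678, 0.059, 0.018], 0.2)]
scene tape_roll [([0.677, 0.056, 0.015], 0.75)]
scene vial [([0.671, 0.157, 0.036], 0.83)]
scene marker_blue [([0.704, 0.299, 0.007], 0.71)]
```

View pics/top0.png

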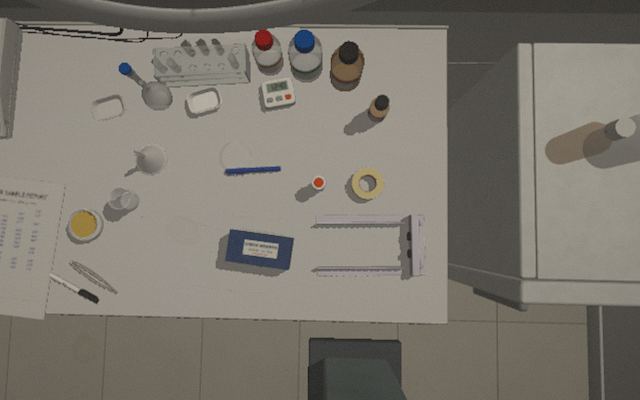

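```bash
cat >> h.py <<'E'
def masks(cam,names):
    return {n:(lambda s: s[0]["mask"] if s else None)(nets.silhouettes(n,cam)) for n in names}
E
python3 - <<'E'
from h import *
im,d=viewer.grab_frame("top"); P=cloud("top",d)
z=P[...,2]; ok=d>0
print("table z",np.median(z[ok&(abs(P[...,0]-.55)<.2)&(abs(P[...,1])<.3)]))
for n,m in masks("top",["weight_case","bay","rail_near","rail_far"]).items():
    if m is None: print(n,None); continue
    q=P[m&ok]; print(n,len(q),"z pct",np.percentile(q[:,2],[5,50,95,99]).round(4))
    lo={"weight_case":.043,"bay":.022,"rail_near":.016,"rail_far":.016}[n]
    t=q[q[:,2]>lo][:,:2].astype(np.float32)
    if len(t)>5:
        c,s,a=cv2.minAreaRect(t); b=cv2.boxPoints((c,s,a)); print("  high",len(t),np.round(c,4),np.round(s,4),round(a,2)); print(b.round(4).tolist())
    u=q[:,:2].astype(np.float32); print("  all",cv2.minAreaRect(u))
E
```

```text
table z -0.0002887186729452207
weight_case 2155 z pct [0.0342 0.047  0.0496 0.0507]
  high 2011 [0.5419 0.2666] [0.1293 0.0652] 83.18
[[0.5019000172615051, 0.2062000036239624], [0.5666000247001648, 0.19850000739097595], [0.5820000171661377, 0.32690000534057617], [0.5171999931335449, 0.3346000015735626]]
  all ((0.5436360836029053, 0.27148178219795227), (0.1402609795331955, 0.07124419510364532), 82.98371887207031)
bay 2395 z pct [0.0001 0.0037 0.0301 0.0317]
  high 575 [0.5513 0.038 ] [0.1213 0.2034] 3.8
[[0.48410001397132874, 0.1354999989271164], [0.4975000023841858, -0.0674000009894371], [0.6186000108718872, -0.05939999967813492], [0.6050999760627747, 0.14350000023841858]]
  all ((0.5558038949966431, 0.03552776575088501), (0.12732326984405518, 0.22637486457824707), 1.370165228843689)
rail_near 761 z pct [-0.0004  0.0027  0.0213  0.0228]
  high 121 [0.5087 0.0575] [0.0025 0.1797] 1.59
[[0.5049999952316284, 0.14730000495910645], [0.5099999904632568, -0.03229999914765358], [0.512499988079071, -0.03229999914765358], [0.5074999928474426, 0.14740000665187836]]
  all ((0.50116366147995, 0.05542047321796417), (0.019052604213356972, 0.18398119509220123), 1.3345645666122437)
rail_far 768 z pct [-0.0003  0.0026  0.0215  0.0232]
  high 100 [0.6011 0.0584] [0.0023 0.182 ] 1.91
[[0.597000002861023, 0.14920000731945038], [0.6029999852180481, -0.032600000500679016], [0.6053000092506409, -0.032499998807907104], [0.5993000268936157, 0.1492999941110611]]
  all ((0.6081181168556213, 0.057905104011297226), (0.020607758313417435, 0.183574840426445), 2.2755978107452393)
```

The case is at px (260,249), angled. The rails run from col 315 to 400 and the stop bar is at col 415. The measured gap between rail legs is 92.4 mm (93 expected) and the case is 129x65, so both agree with the given sizes. Next I'll check for the catch and for obstacles along the path.

Run:
```python
from h import *
a=np.load("top0.npz"); s=np.load("scene0.npz")
c=cv2.resize(a["im"][200:300,200:440],None,fx=3,fy=3,interpolation=cv2.INTER_CUBIC); e=cv2.resize(s["im"],(600,375))
save("v2",np.vstack([c,np.pad(e,((0,0),(0,120),(0,0)))])[:600])
P=np.concatenate([cloud("top",a["d"])[a["d"]>0],cloud("scene",s["d"])[s["d"]>0]])
for x0 in np.arange(.1,1,.1):
    print(round(x0,1),[ (lambda q: round(float(np.percentile(q,99)),2) if len(q)>5 else None)(P[(abs(P[:,0]-x0)<.05)&(abs(P[:,1]-y0)<.05),2]) for y0 in np.arange(-.8,.61,.1)])
```

```text
0.1 [-0.84, -0.84, -0.84, -0.84, -0.84, -0.84, -0.0, 0.02, 0.09, 0.03, 0.0, -0.84, -0.84, -0.84, -0.84]
0.2 [-0.84, 0.34, 0.48, -0.84, -0.84, -0.84, -0.75, -0.74, -0.75, -0.75, -0.75, -0.84, -0.84, -0.84, -0.84]
0.3 [-0.84, -0.84, 0.47, -0.84, -0.84, -0.85, None, None, None, None, None, None, None, None, None]
0.4 [-0.01, -0.01, -0.01, -0.01, -0.01, -0.01, -0.85, 0.0, 0.0, 0.0, 0.0, 0.0, 0.0, 0.0, 0.01]
0.5 [-0.01, -0.01, -0.01, -0.01, -0.01, -0.01, -0.85, 0.03, 0.03, 0.02, 0.05, 0.05, 0.0, 0.0, 0.01]
0.6 [-0.01, -0.01, -0.01, -0.01, -0.01, -0.01, None, 0.03, 0.03, 0.78, 0.78, 0.05, 0.0, 0.06, 0.06]
0.7 [-0.01, 0.18, 0.1, 0.15, 0.14, 0.09, None, 0.0, 0.74, 0.74, 0.74, 0.74, 0.0, 0.08, 0.06]
0.8 [None, 0.18, 0.12, 0.19, 0.19, 0.13, None, 0.0, 0.09, 0.0, 0.01, 0.01, 0.02, 0.05, 0.02]
0.9 [None, None, -0.01, -0.01, -0.01, -0.01, None, 0.0, 0.0, 0.14, 0.14, 0.12, 0.1, 0.18, 0.02]
```

View pics/v2.png

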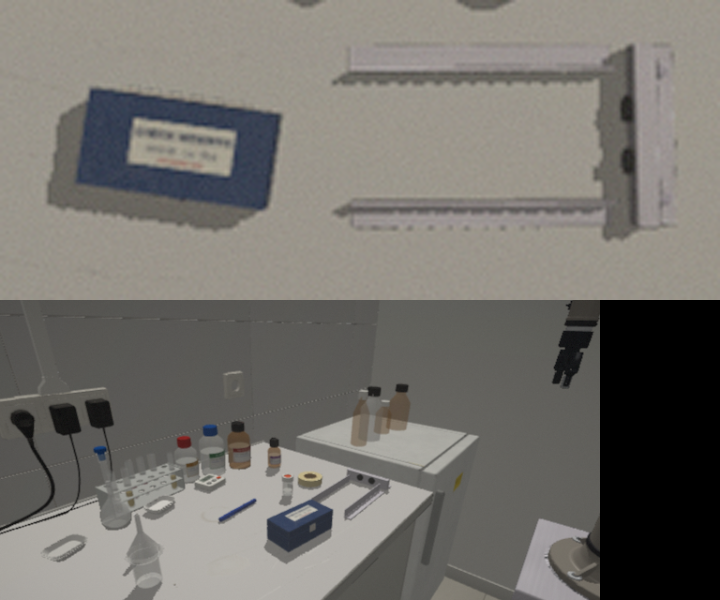

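The catch shows in the scene picture as a pale square at about (313,522), mid-length on the near side. One nudge on the near side near the front, clear of the catch, should both square the case and shift it outward. First I'll turn the tool so its axes match the lane, closing the fingers at the same time.

```bash
python3 -m pendant '[0,0,0,0,-0.18,0,0,0,0,-0.18,0,0,0,0,-0.18,0,0,0,0,-0.18,0,0,0,0,-0.18,0,0,0,0,-0.18,0,0,0,0,-0.18,0,0,0,0,-0.018,0,0,0,0,0]' 20
cat > st.py <<'E'
from h import *
O=np.array([.5579,-.0395]); th=np.radians(1.75)
ey=np.array([np.cos(th),np.sin(th)]); ex=np.array([ey[1],-ey[0]])
def bay(p): p=np.asarray(p)-O; return np.stack([p@ex,p@ey],-1)*1000
def tcp():
    o=r.get_obs(); M=R.from_rotvec(o["orientation"]).as_matrix()
    print("t",round(float(o["clock"]),2),"tcp bay mm",bay(o["tcp_pos"][:2]).round(1),"z",round(o["tcp_pos"][2]*1000,1),"toolyaw",np.degrees(np.arctan2(M[1,1],M[0,1])).round(2),"tilt",M[2].round(3),"F",o["contact_force"].round(1),"w",round(o["grip_width"]*1000,1),"q",o["joints"].round(2))
def case(cam="top"):
    im,d=viewer.grab_frame(cam); P=cloud(cam,d)
    s=nets.silhouettes("weight_case",cam)
    if not s: print("no case"); return im,d,P
    q=P[s[0]["mask"]&(d>0)]; q=q[abs(q[:,2]-.048)<.007][:,:2]
    c,sz,a=cv2.minAreaRect(bay(q).astype(np.float32)); b=cv2.boxPoints((c,sz,a))
    if sz[0]<sz[1]: a-=90
    a=(a+45)%90-45
    print("case bay",np.round(c,1),np.round(sz,1),"yaw deg",round(a,2),"corners",b.round(1).tolist()); return im,d,P
if __name__=="__main__": tcp(); case()
E
python3 st.py
```

```text
clock: 2.17
tcp_pos: [0.2146, -0.64, 0.2313]
orientation: [1.189, 1.222, -1.189]
contact_force: [-0.6, -0.5, 0.1]
grip_width: -0.0003
t 2.17 tcp bay mm [ 589.7 -361.4] z 231.3 toolyaw 1.59 tilt [-1.  0. -0.] F [-0.6 -0.5  0.1] w -0.3 q [ 1.33  0.49 -0.25  1.54  0.13  1.13  1.08]
case bay [-306.6   -7.8] [ 67.5 129.8] yaw deg -8.61 corners [[-375.79998779296875, -31.399999618530273], [-247.5, -50.900001525878906], [-237.39999389648438, 15.899999618530273], [-365.70001220703125, 35.29999923706055]]
```

```bash
python3 -m pendant '[0,0,27,-48,0,0,0,27,-48,0,0,0,27,-48,0,0,0,27,-48,0,0,0,27,-48,0,0,0,27,-48,0,0,0,27,-48,0,0,0,27,-48,0,0,0,6.5,-53,0,0,0,6.5,-53,0,0,0,6.5,-53,0,0,0,6.5,-53,0,0,0,6.5,-53,0,0,0,6.5,-53,0,0,0,6.5,-53,0,0,0,6.5,-53,0,0,0,6.5,-53,0,0,0,0,0,-0.003]'
python3 -c "from st import *;tcp()"
```

```text
clock: 4.53
tcp_pos: [0.4616, 0.2343, 0.2318]
orientation: [1.182, 1.23, -1.178]
contact_force: [-0.3, -0.0, -1.1]
grip_width: -0.0
t 4.53 tcp bay mm [-276.6  -87.9] z 231.8 toolyaw 2.28 tilt [-1.     0.    -0.003] F [-0.3 -0.  -1.1] w -0.0 q [ 0.08  0.31 -0.8   1.89  0.25  1.04 -0.78]
```

```bash
python3 -m pendant '[0,40,0,1,0,0,40,0,1,0,0,40,0,1,0,0,40,0,0,0,0,30,0,0,0,0,10,0,0,0,0,0,0,0,0,0,0,0,0,0]'
python3 -c "
from st import *;tcp()
im,d,P=case(); save('n1',cv2.resize(im[190:310,180:440],None,fx=3,fy=3))"
```

```text
clock: 5.52
tcp_pos: [0.4635, 0.2264, 0.0325]
orientation: [1.186, 1.224, -1.183]
contact_force: [0.2, 0.6, 0.6]
grip_width: -0.0
t 5.53 tcp bay mm [-268.7  -86.2] z 32.5 toolyaw 1.91 tilt [-1.     0.002 -0.001] F [0.2 0.6 0.6] w -0.0 q [-0.08  0.59 -0.62  2.05  0.55  0.67 -1.03]
case bay [-306.5   -6.7] [ 65.3 129.6] yaw deg -8.55 corners [[-375.3999938964844, -29.299999237060547], [-247.1999969482422, -48.599998474121094], [-237.5, 16.0], [-365.70001220703125, 35.20000076293945]]
```

View pics/n1.png

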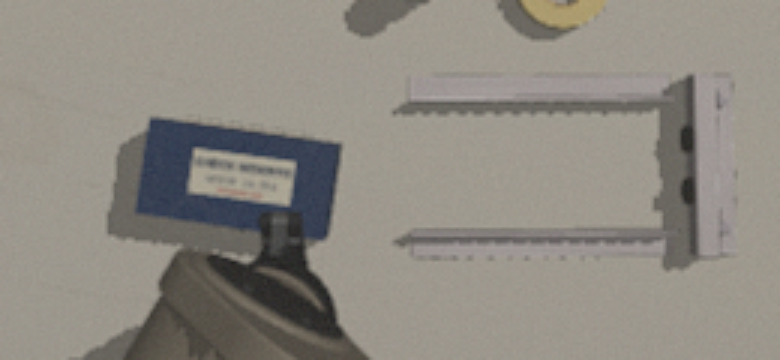

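The picture shows the finger at (280,212), overlapping the case's edge, where I expected a gap of about 27 mm. I'll check the geometry with depth.

Run:
```python
from st import *
im,d=viewer.grab_frame("top"); P=cloud("top",d)
for v in range(256,290,2):
    u=180+280//3; p=P[v,u]; print(v,d[v,u].round(3),bay(p[:2]).round(0),round(p[2]*1000),end=" | ")
im,d=viewer.grab_frame("scene"); P=cloud("scene",d); B=bay(P[...,:2]); z=P[...,2]*1000
m=(d>0)&(abs(B[...,0]+268)<60)&(B[...,1]<-50)&(B[...,1]>-160)
print()
for z0 in range(20,180,12):
    k=m&(abs(z-z0)<6)
    if k.sum()>5: print(z0,k.sum(),"x",np.percentile(B[k][:,0],[2,98]).round(),"y",np.percentile(B[k][:,1],[2,98]).round())
save("n2",cv2.resize(im[240:390,200:460],None,fx=3,fy=3))
```

```text
256 0.853 [-277.  -20.] 48 | 258 0.854 [-277.  -24.] 47 | 260 0.854 [-277.  -28.] 46 | 262 0.776 [-268.  -27.] 125 | 264 0.772 [-268.  -30.] 128 | 266 0.773 [-268.  -34.] 127 | 268 0.77 [-268.  -38.] 129 | 270 0.766 [-268.  -41.] 133 | 272 0.762 [-267.  -44.] 137 | 274 0.76 [-267.  -48.] 139 | 276 0.736 [-264.  -49.] 163 | 278 0.712 [-262.  -50.] 187 | 280 0.672 [-257.  -49.] 226 | 282 0.657 [-255.  -51.] 242 | 284 0.638 [-253.  -52.] 260 | 286 0.55 [-244.  -45.] 349 | 288 0.538 [-242.  -46.] 361 | 
32 21 x [-281. -252.] y [-96. -50.]
44 81 x [-280. -257.] y [-101.  -65.]
56 87 x [-281. -264.] y [-101.  -74.]
68 81 x [-281. -265.] y [-102.  -74.]
80 185 x [-282. -261.] y [-118.  -54.]
92 205 x [-285. -258.] y [-128.  -51.]
104 197 x [-287. -261.] y [-137.  -51.]
116 246 x [-287. -263.] y [-148.  -63.]
128 312 x [-289. -260.] y [-147.  -55.]
140 306 x [-288. -263.] y [-129.  -53.]
152 135 x [-281. -263.] y [-126.  -52.]
164 216 x [-306. -265.] y [-125.  -65.]
176 284 x [-307. -263.] y [-125.  -60.]
```

View pics/n2.png

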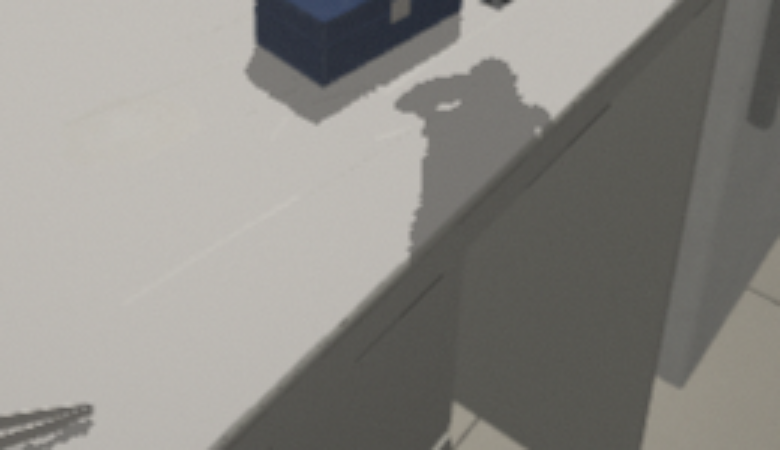

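The overlap was the knuckles at z>80, which clear the case top (48). The tip itself is clear, and its face is about 25 mm from the case. Now the gentle nudge.

```bash
python3 -m pendant '[0,0,6,0,0,0,0,6,0,0,0,0,6,0,0,0,0,3,0,0,0,0,3,0,0,0,0,2,0,0,0,0,2,0,0,0,0,2,0,0,0,0,2,0,0,0,0,0,0,0]'
python3 st.py
```

```text
clock: 6.98
tcp_pos: [0.4947, 0.2269, 0.0311]
orientation: [1.184, 1.225, -1.185]
contact_force: [-1.9, -1.3, -1.2]
grip_width: 0.0002
t 6.97 tcp bay mm [-268.2  -55.1] z 31.1 toolyaw 1.92 tilt [-1. -0.  0.] F [-1.9 -1.3 -1.2] w 0.2 q [-0.06  0.62 -0.62  1.98  0.54  0.71 -0.99]
case bay [-307.    -1.5] [ 64.  130.3] yaw deg -4.0 corners [[-374.29998779296875, -28.899999618530273], [-244.1999969482422, -38.0], [-239.8000030517578, 25.799999237060547], [-369.79998779296875, 34.900001525878906]]
```

```bash
python3 -m pendant '[0,0,-15,0,0,0,0,-15,0,0,34,0,0,-50,0,34,0,0,-50,0,34,0,0,-48,0,34,0,28,0,0,34,0,28,0,0,34,0,28,0,0,34,3,0,0,0,34,0,0,0,0,34,0,0,0,0]'
python3 st.py
python3 - <<'E'
from st import *
im,d=viewer.grab_frame("scene"); save("n3",cv2.resize(im[180:380,180:480],None,fx=2.6,fy=2.6))
E
```

```text
clock: 8.45
tcp_pos: [0.542, 0.3774, 0.0284]
orientation: [1.183, 1.226, -1.183]
contact_force: [-0.1, 0.9, -0.6]
grip_width: 0.0339
t 8.45 tcp bay mm [-417.2   -3.2] z 28.4 toolyaw 2.05 tilt [-1.    -0.001  0.   ] F [-0.1  0.9 -0.6] w 33.9 q [-0.29  0.77 -0.6   1.69  0.54  0.86 -1.09]
case bay [-307.7   -3.5] [ 65.4 129.9] yaw deg -5.85 corners [[-375.6000061035156, -29.399999618530273], [-246.39999389648438, -42.599998474121094], [-239.6999969482422, 22.5], [-368.8999938964844, 35.70000076293945]]
```

View pics/n3.png

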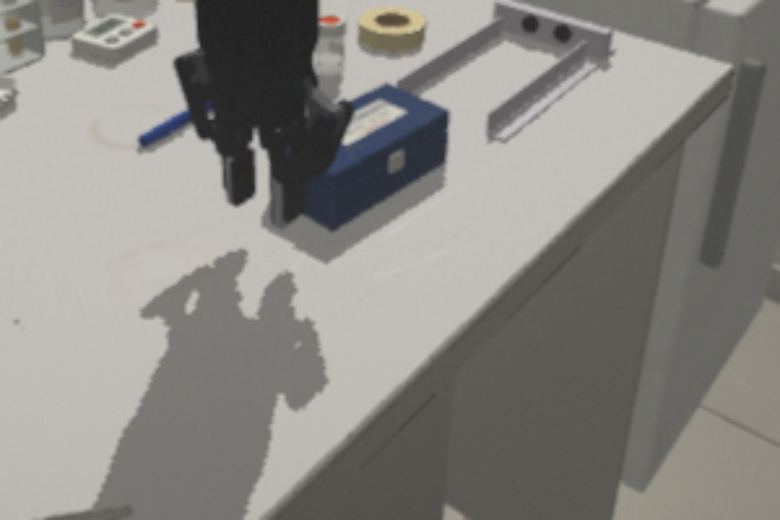

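```bash
python3 -m pendant '[34,0,1,8,0.004,34,0,0,8,0,34,0,0,6,0,34,0,0,4,0,34,0,0,3,0,34,0,0,3,0,34,0,0,3,0,34,0,0,3,0,34,0,0,3,0,34,0,0,3,0,34,0,0,3,0,34,0,0,3,0,34,0,0,3,0,34,0,0,0,0]'
python3 st.py
```

```text
clock: 10.35
tcp_pos: [0.5462, 0.3234, 0.0283]
orientation: [1.187, 1.222, -1.188]
contact_force: [-0.9, 1.1, 0.5]
grip_width: 0.0338
t 10.35 tcp bay mm [-363.1   -0.6] z 28.3 toolyaw 1.69 tilt [-1.    -0.     0.001] F [-0.9  1.1  0.5] w 33.8 q [-0.2   0.73 -0.6   1.76  0.55  0.82 -1.04]
case bay [-285.3    1.4] [ 65.4 128.5] yaw deg -1.62 corners [[-350.5, -29.399999618530273], [-222.0, -33.099998474121094], [-220.10000610351562, 32.29999923706055], [-348.6000061035156, 35.900001525878906]]
```

```bash
python3 -m pendant '[34,0,0,3,0,34,0,0,3,0,34,0,0,3,0,34,0,0,3,0,34,0,0,3,0,34,0,0,0,0]'
python3 st.py; python3 -m pendant '[34,0,0,-15,0,34,0,0,-40,0,34,0,0,-40,0,34,0,0,0,0]'
python3 - <<'E'
from st import *
tcp(); im,d,P=case(); 
B=bay(P[...,:2]); z=P[...,2]
for lo,hi in[(-55,-38),(38,55)]:
    m=(B[...,1]>lo)&(B[...,1]<hi)&(B[...,0]>-188)&(B[...,0]<-10)&(z>.017)&(z<.026); q=B[m]
    print("rail leg",m.sum(),np.polyfit(q[:,0]+97.5,q[:,1],1).round(4))
m=(abs(B[...,1])<60)&(B[...,0]>-12)&(B[...,0]<30)&(z>.026)&(z<.036); q=B[m]
print("bar x pct",np.percentile(q[:,0],[2,50,98]).round(1))
E
```

```text
clock: 11.2
tcp_pos: [0.5468, 0.3083, 0.0283]
orientation: [1.187, 1.222, -1.188]
contact_force: [0.5, 0.8, 0.6]
grip_width: 0.0342
t 11.2 tcp bay mm [-348.    -0.5] z 28.3 toolyaw 1.69 tilt [-1.     0.     0.001] F [0.5 0.8 0.6] w 34.2 q [-0.18  0.72 -0.6   1.78  0.55  0.81 -1.02]
case bay [-270.8    3.5] [ 62.9 125.8] yaw deg -0.5 corners [[-334.0, -27.399999618530273], [-208.1999969482422, -28.5], [-207.60000610351562, 34.400001525878906], [-333.3999938964844, 35.5]]
clock: 11.8
tcp_pos: [0.5414, 0.4098, 0.0288]
orientation: [1.186, 1.229, -1.182]
contact_force: [0.6, -0.4, -0.0]
grip_width: 0.0341
t 11.8 tcp bay mm [-449.6   -2.8] z 28.8 toolyaw 2.04 tilt [-1.    -0.    -0.004] F [ 0.6 -0.4 -0. ] w 34.1 q [-0.33  0.79 -0.6   1.65  0.54  0.88 -1.11]
case bay [-271.3    2.4] [ 65.  126.9] yaw deg -0.47 corners [[-335.0, -29.600000381469727], [-208.1999969482422, -30.600000381469727], [-207.60000610351562, 34.400001525878906], [-334.5, 35.5]]
rail leg 120 [ 1.00000e-03 -4.64908e+01]
rail leg 98 [-3.10000e-03  4.60915e+01]
bar x pct [ 2.7 13.8 21.9]
```

The case is now nearly square (-0.5°, +2.4 mm), with at least 9 mm clearance on both sides. I'll push it into the lane with a slight drift back toward centre.

```bash
python3 -m pendant '[34,0,4,30,0.003,34,0,0,30,0,34,0,0,20,0,34,0,0,10,0,34,0,0,4,0,34,0,0,4,0,34,0,-0.1,4,0,34,0,-0.1,4,0,34,0,-0.1,5,0,34,0,-0.1,5,0,34,0,-0.1,5,0,34,0,-0.1,5,0,34,0,-0.1,5,0,34,0,-0.1,5,0,34,0,-0.1,5,0,34,0,-0.1,5,0,34,0,0,3,0,34,0,0,0,0]'
python3 st.py
python3 - <<'E'
from st import *
im,d=viewer.grab_frame("top"); save("n4",cv2.resize(im[190:310,200:440],None,fx=3,fy=3))
E
```

```text
clock: 14.15
tcp_pos: [0.551, 0.2545, 0.0283]
orientation: [1.189, 1.221, -1.19]
contact_force: [1.1, 3.9, 2.0]
grip_width: 0.0344
t 14.15 tcp bay mm [-294.1    2.1] z 28.3 toolyaw 1.52 tilt [-1.     0.     0.001] F [1.1 3.9 2. ] w 34.4 q [-0.09  0.7  -0.61  1.83  0.55  0.78 -0.96]
case bay [-215.3    2. ] [ 64.8 124.3] yaw deg -0.52 corners [[-277.79998779296875, -29.799999237060547], [-153.5, -31.0], [-152.89999389648438, 33.900001525878906], [-277.20001220703125, 35.0]]
```

View pics/n4.png

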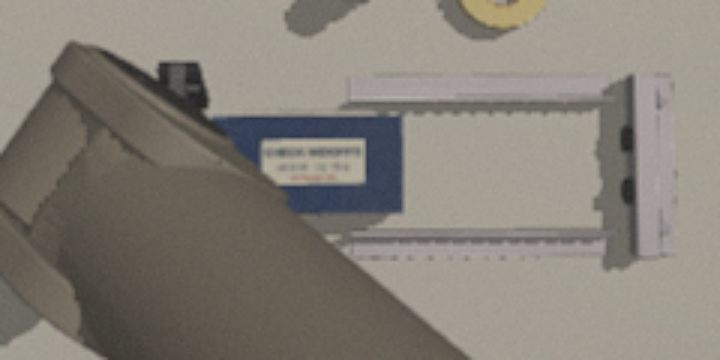

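```bash
python3 -m pendant '[34,0,-0.2,3,-0.002,34,0,-0.2,4,-0.002,34,0,-0.2,5,-0.002,34,0,-0.2,5,0,34,0,-0.2,5,0,34,0,-0.2,5,0,34,0,-0.2,5,0,34,0,-0.2,5,0,34,0,-0.2,5,0,34,0,-0.2,5,0,34,0,-0.2,5,0,34,0,-0.1,5,0,34,0,-0.1,5,0,34,0,-0.1,5,0,34,0,-0.1,5,0,34,0,-0.1,5,0,34,0,-0.1,5,0,34,0,-0.1,5,0,34,0,0,3,0,34,0,0,0,0]'
python3 st.py
```

```text
clock: 16.8
tcp_pos: [0.5509, 0.1643, 0.0283]
orientation: [1.185, 1.224, -1.186]
contact_force: [-0.8, -0.2, 0.5]
grip_width: 0.0337
t 16.8 tcp bay mm [-204.    -0.7] z 28.3 toolyaw 1.86 tilt [-1.    -0.     0.001] F [-0.8 -0.2  0.5] w 33.7 q [ 0.06  0.66 -0.61  1.91  0.55  0.74 -0.83]
case bay [-1.048e+02  1.000e-01] [62.6 84.6] yaw deg -0.52 corners [[-147.39999389648438, -30.799999237060547], [-62.79999923706055, -31.5], [-62.20000076293945, 31.100000381469727], [-146.89999389648438, 31.799999237060547]]
```

```bash
python3 -m pendant '[34,0,0,3,0,34,0,0,5,0,34,0,0,5,0,34,0,0,5,0,34,0,0,5,0,34,0,0,5,0,34,0,0,5,0,34,0,0,5,0,34,0,0,5,0,34,0,0,5,0,34,0,0,4,0,34,0,0,3,0,34,0,0,2,0,34,0,0,1,0,34,0,0,0,0]'
python3 st.py
```

```text
clock: 18.77
tcp_pos: [0.5528, 0.1071, 0.0284]
orientation: [1.185, 1.224, -1.185]
contact_force: [-0.2, 3.8, 3.2]
grip_width: 0.0342
t 18.77 tcp bay mm [-146.7   -0.6] z 28.4 toolyaw 1.89 tilt [-1.  0.  0.] F [-0.2  3.8  3.2] w 34.2 q [ 0.17  0.65 -0.61  1.94  0.55  0.73 -0.74]
case bay [-19.1  16.1] [36.8 72.1] yaw deg 42.93 corners [[-57.099998474121094, 30.0], [-8.0, -22.799999237060547], [19.0, 2.299999952316284], [-30.100000381469727, 55.0]]
```

```bash
for i in 1; do python3 -m pendant '[34,0,0,1,0,34,0,0,1,0,34,0,0,1,0,34,0,0,1,0,34,0,0,0,0]'; python3 -m pendant '[34,0,0,0.7,0,34,0,0,0,0]'; python3 -m pendant '[34,0,0,0.7,0,34,0,0,0,0]'; done; python3 -c "from st import *;tcp()"
```

```text
clock: 19.5
tcp_pos: [0.553, 0.1031, 0.0284]
orientation: [1.185, 1.224, -1.185]
contact_force: [-0.7, 4.0, 4.3]
grip_width: 0.034
clock: 19.75
tcp_pos: [0.553, 0.1025, 0.0283]
orientation: [1.185, 1.225, -1.185]
contact_force: [-0.6, 5.7, 3.3]
grip_width: 0.0339
clock: 20.0
tcp_pos: [0.553, 0.1019, 0.0284]
orientation: [1.185, 1.225, -1.185]
contact_force: [0.1, 5.0, 4.2]
grip_width: 0.0342
t 20.0 tcp bay mm [-141.4   -0.6] z 28.4 toolyaw 1.89 tilt [-1.  0. -0.] F [0.1 5.  4.2] w 34.2 q [ 0.17  0.65 -0.61  1.94  0.55  0.73 -0.73]
```

```bash
python3 -m pendant '[34,0,0,0.7,0,34,0,0,0,0]'; python3 -m pendant '[34,0,0,0.7,0,34,0,0,0,0]'|grep -E "tcp|force"; python3 -c "
from st import *;tcp()
im,d=viewer.grab_frame('scene'); save('n5',cv2.resize(im[150:300,300:480],None,fx=4,fy=4))"
```

```text
clock: 20.25
tcp_pos: [0.553, 0.1012, 0.0284]
orientation: [1.185, 1.225, -1.185]
contact_force: [-1.0, 5.5, 3.5]
grip_width: 0.0341
tcp_pos: [0.553, 0.1012, 0.0284]
contact_force: [-1.2, 6.6, 2.8]
t 20.5 tcp bay mm [-140.8   -0.6] z 28.4 toolyaw 1.92 tilt [-1.     0.    -0.001] F [-1.2  6.6  2.8] w 34.0 q [ 0.18  0.65 -0.61  1.94  0.55  0.73 -0.73]
```

View pics/n5.png

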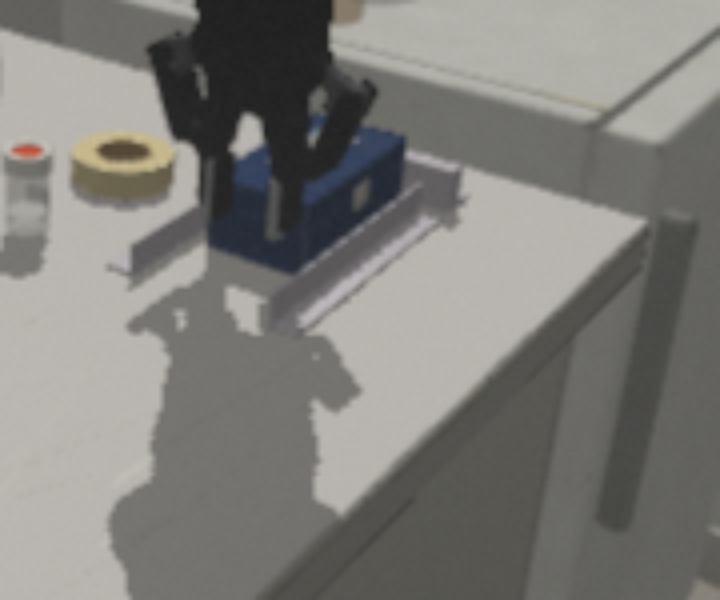

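The case sits between the rails at the bar, and the last step didn't advance while the force rose. I'll press a bit more to seat both bumpers.

```bash
for k in 1; do python3 -m pendant '[34,0,0,1,0,34,0,0,0,0]'|grep -E "tcp|force";  python3 -m pendant '[34,0,0,1,0,34,0,0,0,0]'|grep -E "tcp|force"; python3 -m pendant '[34,0,0,1,0,34,0,0,0,0]'|grep -E "tcp|force"; done; python3 -c "from st import *;tcp()"
```

```text
tcp_pos: [0.553, 0.1012, 0.0284]
contact_force: [1.0, 8.7, 1.2]
tcp_pos: [0.553, 0.1011, 0.0284]
contact_force: [0.1, 10.1, 0.8]
tcp_pos: [0.5531, 0.1011, 0.0285]
contact_force: [0.1, 12.2, 0.3]
t 21.3 tcp bay mm [-140.7   -0.5] z 28.5 toolyaw 2.0 tilt [-1.     0.001 -0.005] F [ 0.1 12.2  0.3] w 34.3 q [ 0.18  0.65 -0.61  1.94  0.55  0.72 -0.72]
```

It is firmly seated: 12 N with no further motion. I'll back off along the lane, then lift up and away and check.

```bash
python3 -m pendant '[34,0,0,-3,0,34,0,0,-4,0,34,0,0,-10,0,34,0,0,-30,0,34,0,0,-40,0,34,-40,0,-40,0,34,-50,0,-50,0,34,-50,0,-50,0,34,0,0,-50,0,34,0,0,-40,0,34,0,0,0,0,34,0,0,0,0]'|tail -3
python3 - <<'E'
from st import *
tcp(); im,d,P=case(); save("n6",cv2.resize(im[190:300,260:440],None,fx=4,fy=4))
B=bay(P[...,:2]); z=P[...,2]
for lo,hi in[(-55,-38),(38,55)]:
    m=(B[...,1]>lo)&(B[...,1]<hi)&(B[...,0]>-188)&(B[...,0]<-10)&(z>.017)&(z<.026); q=B[m]
    print("rail leg",m.sum(),np.polyfit(q[:,0]+97.5,q[:,1],1).round(4))
for n in["tape_roll","vial","marker_blue"]: print(n,[np.round(x["location"],3).tolist() for x in nets.look_for(n,"top")[:1]])
E
```

```text
orientation: [1.183, 1.223, -1.187]
contact_force: [0.5, -0.8, -0.7]
grip_width: 0.0343
t 22.8 tcp bay mm [-441.1   -1.4] z 155.9 toolyaw 1.86 tilt [-1.    -0.001  0.002] F [ 0.5 -0.8 -0.7] w 34.3 q [-0.27  0.64 -0.68  1.58  0.45  1.08 -1.04]
case bay [-64.3   0.8] [ 64.6 129.5] yaw deg -0.41 corners [[-129.3000030517578, -31.0], [0.30000001192092896, -31.899999618530273], [0.699999988079071, 32.599998474121094], [-128.8000030517578, 33.5]]
rail leg 125 [ 6.00000e-04 -4.64561e+01]
rail leg 98 [-3.00000e-03  4.60964e+01]
tape_roll [[0.685, 0.044, 0.015]]
vial [[0.681, 0.145, 0.053]]
marker_blue [[0.712, 0.29, 0.011]]
```

View pics/n6.png

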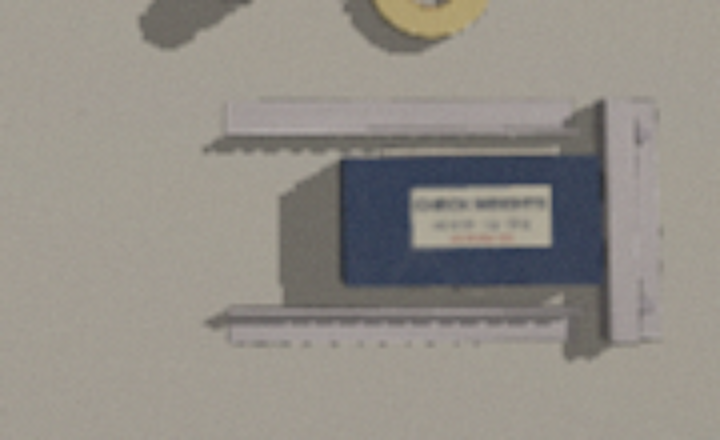

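```bash
python3 -c "from bench import r; print(r.hand_in())"
```

```text
the job is handed in; nothing more can be done
None
```

The case is in its home position against the stop bar, the hand is well clear, and I handed the job in at about 23 s.

I squared and centred the case with one outside-finger nudge on its near side. I then pushed it from behind with both fingertips, held above the rails, until it would not move further. The push force was 12 N at that point, with no motion.

**Last checks:**
- **Case:** its centre is at x = -64.3, y = +0.8 mm in the bay frame, against a target of -65, 0. Its angle reads -0.4°, or about -0.35° relative to the rails. That offset stayed near -0.5° while I pushed, and I take it as within camera accuracy.
- **Rails:** the legs measured the same before and after, and the case stands about 12 mm off each of them.
- **Tape roll, vial and marker:** each is within about 3 mm of its first reading, which is within the network's accuracy.

**Readings that disagreed:** two earlier case readings were wrong because the arm hid part of the case. One, during the side nudge, read about 2° off. The other, just before the stop, was unusable. I measured again with the arm clear. I could not see both bumper contacts directly; I judge them from the force, the lack of motion and the final position.

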